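# Free the spring-loaded fuse carrier and stand it in the tray

## Robot

A 7-joint arm with a two-finger parallel gripper is mounted at the origin on a cart in front of the work surface, level with it; the furniture and walls round the work are solid. World frame = base frame: x ahead of the robot, y to its left, z up, the work surface at z = 0. Lengths are in m, angles in degrees, forces in N, time in s.
With the tool pointing down it reaches from about 0.425 to 0.875 m from the base axis. Payload 4.7 kg.
Tool frame: the origin (TCP) lies at the very end of the fingers, on their centre line; the grasp point (between the pads) lies 19 mm behind it; z points along the fingers, y is the line along which they close (so a half turn about z gives the same grasp; the last joint's range is limited). The gripper opens to 87 mm and grips with 3 to 60 N. Pads are 19 mm wide; open, the fingers measure 117 mm over their backs; the gripper's body (75 mm by 190 mm) begins 51 mm behind the grasp point.
Start: joints at [-68.749, 18.392, -4.016, 83.108, 1.295, 78.541, -3.26], TCP at [0.227, 0.609, 0.223] pointing down, gripper open.
Joint ranges: [-163.93, 163.93], [-17.29, 119.83], [-79.2, 71.16], [3.27, 140.29], [-89.18, 269.18], [5.43, 117.66], [-154.24, 154.24]. Speed limits (degrees/s): [147.25, 147.25, 180, 180, 180, 180, 180].

## Interface

Orientations are given as [roll, pitch, yaw] about the fixed x, y, z axes, in that order (R = Rz(yaw) Ry(pitch) Rx(roll)).
In Python, from cell import get_obs, eyes, env gives the robot as it stands.
- The arm moves only by the tool servo_tool, never from a script. Its argument "series" is a list that holds one entry, the list of rows, each a list of 7 numbers: the shift along the tool's x, y, z in units of 300 mm (1.0 is 300 mm), then the turn, a rotation vector about the tool's x, y, z in units of pi rad (1.0 is pi rad), then the opening, from 0 (shut) to 1 (fully open). In form: [[[tx, ty, tz, wx, wy, wz, gripper], ...]]. A call has 1 to 12 rows; each row is the pose to reach, as a shift and turn from the pose commanded when the call began, along the tool's axes at that moment, turning the shorter way round; what a row does not reach only later rows make up. A row lasts 1/12 s, in which the tool goes at most 41.7 mm and 7.16 degrees, less where a joint would pass 70% of its speed; a pose out of reach is approached as far as the arm can. A call with a number of a shift or a turn outside -1 to 1 is refused whole. A call with a gripper value outside its range is refused whole. The fingers move at their own pace and stop on an object; "grip_force" is the grip in N (left out, the last holds). Time passes only in rows, so rows that repeat a pose let the fingers close. It gives the time, the measured TCP pose, the force, the opening and the grip force at its end, in the units of the state.
- get_obs(): the state, without advancing time (a new reading comes with each control period).
- eyes.read_camera(name): name is "side" or "top"; returns a dict with "frame" (480x640x3 uint8, red, green, blue), "depth" (480x640 float32, m along the optical axis (not along the pixel's ray), 0 where there is no reading), "fx", "fy", "cx", "cy" (pixels), "distortion" ([k1, k2, p1, p2, k3] as OpenCV has them; the pictures are not rectified), "origin" and "rotation" of the camera in the world. Camera axes: x right, y down, z forward; pixel columns grow to the right and rows downward; lengths in m; the calibration is good to about 2 mm. A picture is of the moment at which its call begins.
- env.sign_off(): hands the job in; it is judged then, once.
The state is a dict: "time_s": time; "qpos": joint angles; "joint_velocities": joint speeds; "effort": joint torques, N m; "tool_pos": TCP position; "tool_rot": TCP orientation; "force": force on the tool from outside, world axes, zero at the start; "wrist_torque": the same for the moment, N m; "grip_width": finger opening in m; "grasp_force": force on a finger pad.
Only numpy, scipy, OpenCV 4.12 (cv2) and the standard library are available. Lean on these libraries where they do the work, as an engineer would, in place of code of your own. Each camera call takes 0.05 s, during which the arm holds its last target. There are 200 camera calls.

## Task

Take the fuse carrier out of the grey fuse box: push its black knob down against the spring until it bottoms, keep it down while you twist it counter-clockwise (seen from above) until you feel the end stop, let it come up and lift it out. Then stand it upright in the small aluminium tray, set down gently and let go. Feel your way, never force the carrier against the box (stay well under 35 N) nor press it hard into the tray, and leave the pliers, the solder reel, the flux tin and the marker alone.

Things in the scene. Friction and masses are not known exactly. Their poses are not given: they have to be found in the camera images.
- carrier_knob (a point): Fuse carrier: black fluted round knob, 36 mm in diameter, 24 mm tall, on a thin flange 46 mm across and 3 mm thick, below it a brass stem 24 mm across with 3 lugs near its foot (36 mm across them). 55 mm tall, about 90 g. This point: on the axis at the knob's mid-height, 12 mm below the top, 12 mm above the flange's top face, 43 mm above the foot. z up along the axis.
- carrier: The same carrier; origin at the centre of its foot, z up the axis. At the start it is locked in the box: its lugs sit behind hidden catch teeth and a spring pushes it up with 7 N, plus 0.5 N per mm it is pressed. Pressed 4 to 12 mm (differs each time) the lugs clear the teeth; 1.8 mm deeper the flange meets a hard collar, felt as a steep rise above the spring's 10 to 14 N.
- holder_top (a point): Centre of the box's top face, on the carrier's axis. Held down and turned counter-clockwise (from above), the carrier meets a springy end stop after 41 to 79 degrees (differs each time): its torque rises to 0.2 N m within 5 degrees. Eased back to the stop's first touch, or up to 4 degrees short of it, its lugs are under release slots: let up, the spring raises it 6 mm above its locked height, and it lifts straight out (clear 30 mm higher).
- fuse_box: Grey painted steel box, 110 x 110 mm, 50 mm tall, fixed to the bench; a steel collar (50 mm across, 0 to 8 mm high) in the middle of its top holds the carrier. Origin at the centre of its underside, z up; the carrier's axis passes through it. With the carrier locked, its foot is 36 mm, its knob point 79 mm and its top 91 mm above this origin.
- tray: Shallow open aluminium tray, 100 mm (its x) by 90 mm (its y), walls 3 mm thick and 14 mm tall, floor 3 mm thick, fixed to the bench. Origin at the centre of its underside, z up.
- pliers: Spring cutters with blue grips, 151 x 50 x 14 mm, lying loose on the bench; bystander.
- solder_reel: Reel of solder wire, 52 mm across and 38 mm tall, standing loose on the bench; bystander.
- flux_tin: Small round red tin, 56 mm across and 20 mm tall, loose; bystander.
- marker: Red marker pen, 126 x 17 mm, lying loose; bystander.
Mind the look-alikes: they are no part of the job. What is shaped like the carrier but turquoise is not meant.

How it is judged:
By the outcome, as a careful person would: the job done as asked, in the order asked, and still so for the second after the job is handed in, with the robot touching nothing.
It also fails if it takes over 67 s, if anything falls off the work surface, if the arm or the gripper's body presses on something with over 40 N, if the wrist force passes 120 N, or if a joint passes its speed limit or range.

## Working session

There is one attempt and no reset: what is moved stays moved. The work goes in short steps, Python scripts to look and compute and a tool call to move; the robot and the scene stay as the last step left them, time stands still between calls to the robot, and variables do not carry over. Pictures are saved under pics/ and viewed, at most 10 in all, crops included, and the job is handed in when it is done.

Besides the shell and the picture viewer there is one more tool, called after ">>>" by a JSON object that holds its "op" and its "data", one argument or row to a line. servo_tool: Moves the arm, as the interface text tells. Shifts and turns lie within -1 to 1; 1 stands for 300 mm of shift or pi rad of turn. Its arguments: {"type":"object","properties":{"series":{"type":"array"},"grip_force":{"type":"number"}},"required":["series"]}

```bash
mkdir -p pics; ls; python3 - <<'E'
from cell import get_obs, eyes, env
import cv2,numpy as np
o=get_obs(); print(o)
for n in("side","top"):
    c=eyes.read_camera(n); cv2.imwrite(f"pics/{n}0.png",c["frame"][:,:,::-1]); np.savez(f"pics/{n}0.npz",**c)
    print(n,{k:np.round(c[k],4).tolist() for k in("fx","fy","cx","cy","distortion","origin","rotation")})
E
```

```text
pics
{'time_s': 0.0, 'qpos': array([-68.75041797,  18.43731163,  -4.01312091,  83.17439964,
         1.29546365,  78.53896499,  -3.25975383]), 'joint_velocities': array([-0.02365469, -0.01941941, -0.02319115, -0.09012193,  0.0311043 ,
        0.00299625,  0.04830644]), 'effort': array([-1.23783651e-03, -4.91283023e+01, -4.04572953e-01, -3.12526953e+01,
       -6.38540718e-02,  4.39358479e-02,  1.76492090e-04]), 'tool_pos': array([0.22690229, 0.60853708, 0.22148538]), 'tool_rot': array([-1.79894578e+02,  6.87344638e-03,  1.59558214e+02]), 'force': array([ 0.75828684, -0.24393329,  0.20090229]), 'wrist_torque': array([-0.00928549, -0.01020805,  0.0040298 ]), 'grasp_force': 0.0, 'grip_width': 0.08683283963197737}
side {'fx': 436.5571, 'fy': 436.5571, 'cx': 322.4207, 'cy': 231.6631, 'distortion': [-0.0647, 0.0, 0.0, 0.0, 0.0], 'origin': [0.0343, -0.1704, 0.78], 'rotation': [-142.7518, 0.4517, -70.9907]}
top {'fx': 460.5142, 'fy': 460.5142, 'cx': 316.9605, 'cy': 240.4558, 'distortion': [-0.0754, 0.0, 0.0, 0.0, 0.0], 'origin': [0.4219, 0.0215, 1.0427], 'rotation': [-172.9778, 0.0648, -89.9362]}
```

View pics/side0.png

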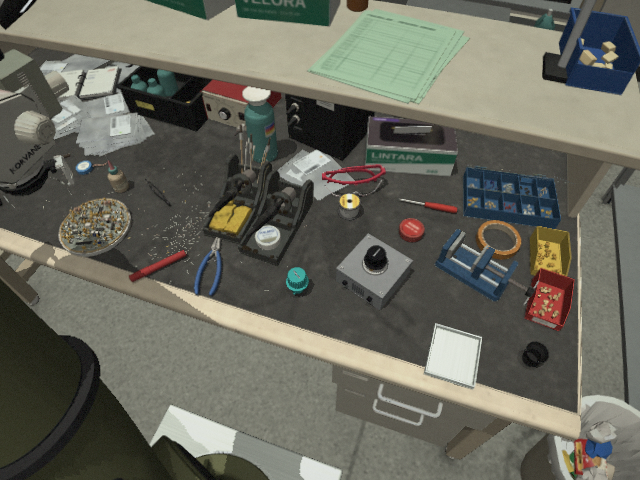

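View pics/top0.png

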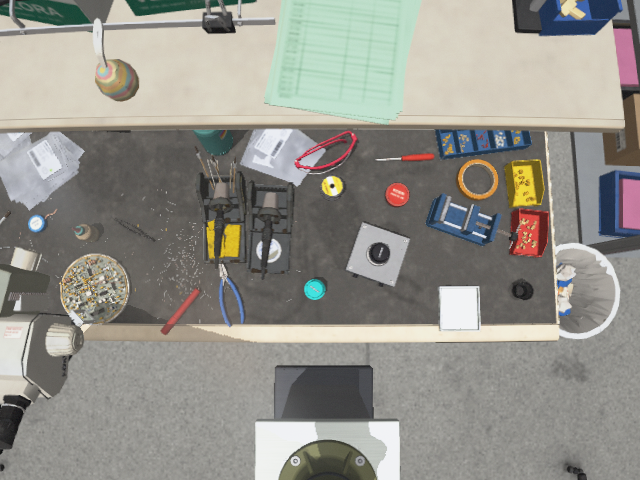

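Candidates: the black knob in the grey box (side 375,257; top 378,253), the turquoise look-alike (side 297,280; top 315,289), and a loose black ring or knob (side 536,354; top 522,289). The one in the grey box fits, since it is black and sits in the collar. The tray is at side (454,354), top (459,308). I'll confirm in a crop.

```bash
python3 - <<'E'
import cv2,numpy as np
a=cv2.imread("pics/side0.png");b=cv2.imread("pics/top0.png")
f=lambda i,x,y,w,h,s:cv2.resize(i[y:y+h,x:x+w],None,fx=s,fy=s,interpolation=cv2.INTER_CUBIC)
A=f(a,325,225,100,75,4);B=f(b,335,215,100,75,4)
C=f(a,410,315,100,75,4);D=f(b,420,275,100,75,4)
cv2.imwrite("pics/crop.png",np.vstack([np.hstack([A,B]),np.hstack([C,D])]))
E
```

```text
(no output)
```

View pics/crop.png

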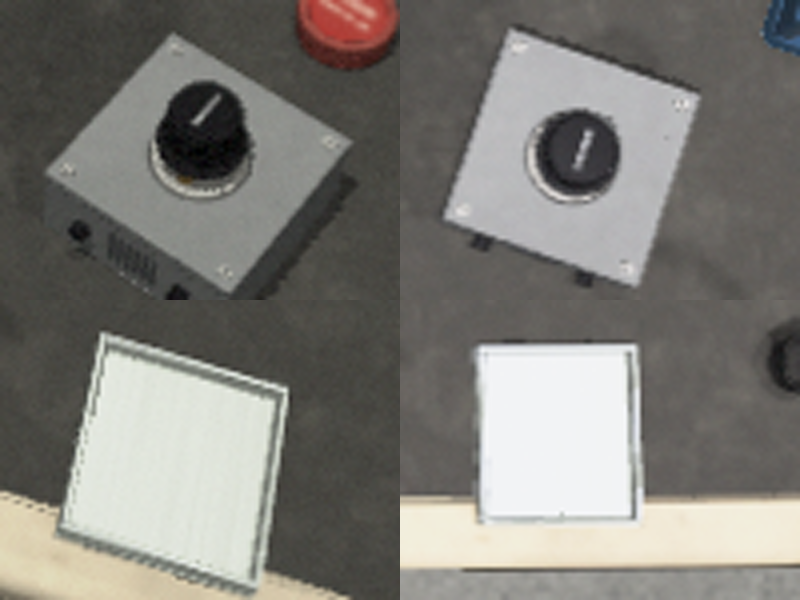

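The crop confirms a black fluted knob with a white line in the collar of the grey box: side knob top about (376.7, 252), top view about (381, 252). The tray is open and empty. Next I triangulate.

```bash
cat > h.py <<'E'
import cv2,numpy as np
from scipy.spatial.transform import Rotation as R
def ray(c,uv):
    K=np.array([[c["fx"],0,c["cx"]],[0,c["fy"],c["cy"]],[0,0,1]],float)
    p=cv2.undistortPoints(np.array([[uv]],float),K,np.array(c["distortion"],float))[0,0]
    r=np.array(c["rotation"]); M=r if r.shape==(3,3) else R.from_euler("xyz",r,degrees=True).as_matrix()
    return np.array(c["origin"]),M@np.array([p[0],p[1],1])
def tri(c1,u1,c2,u2):
    (o1,d1),(o2,d2)=ray(c1,u1),ray(c2,u2)
    s=np.linalg.lstsq(np.c_[d1,-d2],o2-o1,rcond=None)[0]
    a,b=o1+s[0]*d1,o2+s[1]*d2
    return (a+b)/2,np.linalg.norm(a-b)
def dep(c,uv):
    o,d=ray(c,uv); return o+d*c["depth"][int(round(uv[1])),int(round(uv[0]))]
E
python3 - <<'E'
from h import *
np.set_printoptions(precision=4,suppress=True)
S=dict(np.load("pics/side0.npz"));T=dict(np.load("pics/top0.npz"))
S0=lambda x,y,ox,oy:(ox+x/4-.375,oy+y/4-.375)
P={"knob":((207,109),(184,147))}
for i,(s,t) in enumerate(zip([(172,33),(352,143),(232,293),(45,173)],[(112,28),(300,95),(237,287),(44,218)])):P[f"box{i}"]=(s,t)
for k,(s,t) in P.items():
    u,v=S0(*s,325,225),S0(*t,335,215); print(k,*tri(S,u,T,v),dep(S,u),dep(T,v))
for i,(s,t) in enumerate(zip([(103,33),(288,87),(258,292),(57,233)],[(74,45),(239,45),(241,221),(78,223)])):
    u,v=S0(*s,410,315),S0(*t,420,275); print("tray",i,*tri(S,u,T,v))
print(dep(S,(453,353)),dep(T,(459,308)),dep(T,(300,100)),dep(T,(400,128)), dep(T,(318,289)),dep(T,(397,195)),dep(T,(425,225)))
E
```

```text
knob [ 0.5161 -0.109   0.09  ] 0.0017429263843440153 [ 0.5148 -0.1083  0.0913] [ 0.5164 -0.1097  0.0909]
box0 [ 0.5853 -0.0759  0.0498] 0.0023004169317176948 [ 0.5868 -0.0745  0.047 ] [ 0.5936 -0.0818  0.0019]
box1 [ 0.5491 -0.1793  0.0471] 0.0010268743942936276 [ 0.5826 -0.1794 -0.001 ] [ 0.5551 -0.189   0.0017]
box2 [ 0.4448 -0.1428  0.0509] 0.00013209268280595308 [ 0.4482 -0.1426  0.0448] [ 0.4459 -0.1512 -0.0007]
box3 [ 0.4818 -0.0388  0.0487] 0.0009520718547639291 [ 0.4838 -0.0377  0.0452] [ 0.4819 -0.0392  0.0499]
tray 0 [ 0.4468 -0.2502  0.0103] 0.0017684650603771786
tray 1 [ 0.4458 -0.3404  0.0141] 0.003231290367119418
tray 2 [ 0.3476 -0.3416  0.0054] 0.002513929941037247
tray 3 [ 0.3472 -0.2507  0.0022] 0.0009625892848437846
[ 0.4013 -0.2944  0.0021] [ 0.3969 -0.2977  0.0021] [0.7551 0.0516 0.2978] [ 0.7192 -0.1246  0.2619] [0.4391 0.0204 0.0561] [ 0.6525 -0.1593  0.0178] [ 0.586  -0.2251  0.0022]
```

```bash
cat >> h.py <<'E'
def go(p,yaw,start=None,syaw=None):
    from cell import get_obs
    o=get_obs(); p0=o["tool_pos"] if start is None else np.array(start)
    M=R.from_euler("xyz",o["tool_rot"] if syaw is None else [180,0,syaw],degrees=True)
    w=(M.inv()*R.from_euler("xyz",[180,0,yaw],degrees=True)).as_rotvec()/np.pi
    print(np.round(M.inv().apply(np.array(p)-p0)/.3,4).tolist(),np.round(w,4).tolist())
E
python3 - <<'E'
from h import *
np.set_printoptions(precision=3,suppress=True)
go((.40,.34,.22),120)
go((.5155,-.109,.22),40,(.40,.34,.22),120)
T=dict(np.load("pics/top0.npz"));S=dict(np.load("pics/side0.npz"))
a=np.array([.227,.609]);b=np.array([.5155,-.109]);d=b-a
for n,c in(("T",T),("S",S)):
  for v in range(0,480,4):
    for u in range(0,640,4):
      if c["depth"][v,u]<=0: continue
      q=dep(c,(u,v))
      if q[2]<.12: continue
      t=np.clip((q[:2]-a)@d/(d@d),0,1);r=np.linalg.norm(q[:2]-a-t*d)
      if r<.16: print(n,u,v,q,round(r,3))
E
```

```text
[-0.8533, -0.6374, 0.0064] [-0.0005, 0.0002, 0.2198]
[-1.4887, -0.4149, -0.0] [0.0, -0.0, 0.4444]
T 28 268 [0.462 0.451 0.382] 0.159
T 32 268 [0.462 0.447 0.379] 0.157
T 36 268 [0.463 0.447 0.369] 0.158
T 0 272 [0.452 0.454 0.439] 0.152
T 4 272 [0.453 0.45  0.437] 0.15
T 8 272 [0.453 0.445 0.436] 0.148
T 12 272 [0.453 0.443 0.43 ] 0.148
T 16 272 [0.454 0.447 0.415] 0.15
T 20 272 [0.454 0.448 0.405] 0.151
T 24 272 [0.455 0.449 0.394] 0.152
T 28 272 [0.456 0.449 0.384] 0.152
T 32 272 [0.456 0.451 0.371] 0.154
T 36 272 [0.457 0.454 0.356] 0.156
T 0 276 [0.447 0.453 0.44 ] 0.146
T 4 276 [0.447 0.448 0.439] 0.144
T 8 276 [0.447 0.442 0.439] 0.142
T 12 276 [0.447 0.439 0.434] 0.141
T 16 276 [0.448 0.441 0.424] 0.142
T 20 276 [0.448 0.438 0.418] 0.142
T 24 276 [0.449 0.439 0.408] 0.142
T 28 276 [0.449 0.44  0.398] 0.143
T 32 276 [0.45  0.438 0.39 ] 0.143
T 36 276 [0.45  0.438 0.382] 0.143
T 40 276 [0.45  0.437 0.372] 0.143
T 44 276 [0.451 0.438 0.36 ] 0.144
T 48 276 [0.452 0.439 0.348] 0.145
T 0 280 [0.442 0.454 0.439] 0.141
T 4 280 [0.442 0.446 0.441] 0.138
T 8 280 [0.442 0.441 0.44 ] 0.13
[... 28230 characters left out ...]
0.031
S 40 184 [0.34  0.432 0.275] 0.039
S 68 184 [0.374 0.417 0.246] 0.065
S 0 188 [0.304 0.476 0.288] 0.022
S 4 188 [0.304 0.466 0.291] 0.018
S 8 188 [0.306 0.458 0.292] 0.017
S 12 188 [0.297 0.426 0.312] 0.004
S 16 188 [0.313 0.451 0.287] 0.021
S 20 188 [0.312 0.438 0.292] 0.015
S 24 188 [0.316 0.435 0.289] 0.018
S 28 188 [0.319 0.431 0.287] 0.019
S 32 188 [0.324 0.43  0.283] 0.023
S 36 188 [0.332 0.434 0.274] 0.032
S 4 192 [0.3   0.466 0.286] 0.015
S 8 192 [0.302 0.457 0.287] 0.013
S 12 192 [0.305 0.452 0.286] 0.014
S 16 192 [0.306 0.445 0.287] 0.012
S 20 192 [0.309 0.44  0.285] 0.013
S 24 192 [0.314 0.438 0.281] 0.017
S 28 192 [0.32  0.44  0.274] 0.023
S 32 192 [0.324 0.438 0.271] 0.026
```

A microscope head sits on the direct line, so I'll map its extents compactly before moving.

```bash
python3 - <<'E'
from h import *
G={}
for c in(dict(np.load("pics/top0.npz")),dict(np.load("pics/side0.npz"))):
  for v in range(0,480,2):
    for u in range(0,640,2):
      if c["depth"][v,u]<=0: continue
      q=dep(c,(u,v))
      if -.3<q[0]<.6 and -.1<q[1]<.8 and q[2]>.1:
        k=(int(q[1]//.05),int(q[0]//.05)); a,b=G.get(k,(9,0)); G[k]=(min(a,q[2]),max(b,q[2]))
ys=sorted({k[0] for k in G})
print("cols x from -0.3; cell: min-max z cm; rows y")
for y in ys[::-1]:
  print(f"{y*.05:5.2f}"," ".join("%02d-%02d"%(G[y,x][0]*100,G[y,x][1]*100) if (y,x) in G else "  .  " for x in range(-6,12)))
E
python3 - <<'E'
import cv2,numpy as np
a=cv2.imread("pics/side0.png")[40:220,0:200];b=cv2.imread("pics/top0.png")[230:460,0:200]
cv2.imwrite("pics/mic.png",np.hstack([cv2.resize(a,(400,460)),cv2.resize(b,(400,460))]))
E
```

```text
cols x from -0.3; cell: min-max z cm; rows y
 0.50   .     .     .     .     .     .     .     .     .   29-30 29-30   .     .     .     .     .     .     .  
 0.45   .     .     .     .     .     .     .     .     .     .     .   40-43 27-43 34-43 40-45 35-44   .     .  
 0.40   .     .     .     .     .     .     .     .     .     .   42-46 31-45 26-44 24-43 33-44 34-43   .     .  
 0.35   .     .     .     .     .     .     .     .     .     .     .     .   37-41 37-41   .     .     .     .  
 0.20   .     .     .     .     .     .     .     .     .     .     .     .     .     .     .   10-11 10-10   .  
 0.10   .     .     .     .     .     .     .     .     .     .     .     .     .     .     .   10-11 10-10   .  
 0.05   .     .     .     .     .     .     .   45-55   .     .     .     .     .     .     .     .     .     .  
 0.00   .     .     .     .     .   48-48 30-53 10-55   .     .     .     .     .     .     .     .     .     .  
-0.05   .     .     .     .     .     .   30-43 10-42   .     .     .     .     .     .     .     .     .     .
```

View pics/mic.png

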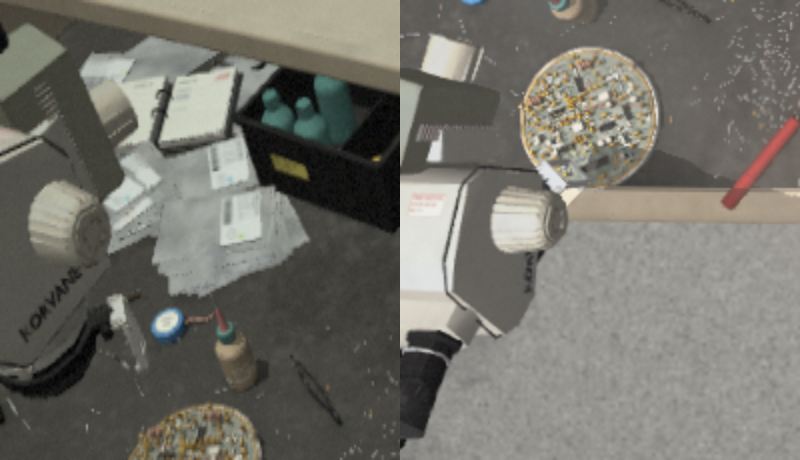

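The obstacle is a microscope: body at crop left, z about 0.24–0.46, x 0.2–0.5, y > 0.35. I'll lift straight up above it first.

>>> {"op": "servo_tool", "data": {
  "series": [
    [[0, 0, -0.3, 0, 0, 0, 1], [0, 0, -0.6, 0, 0, 0, 1], [0, 0, -0.9, 0, 0, 0, 1], [0, 0, -1, 0, 0, 0, 1], [0, 0, -1, 0, 0, 0, 1], [0, 0, -1, 0, 0, 0, 1], [0, 0, -1, 0, 0, 0, 1], [0, 0, -1, 0, 0, 0, 1], [0, 0, -1, 0, 0, 0, 1], [0, 0, -1, 0, 0, 0, 1]]
  ]
}}

```text
time_s: 0.93
tool_pos: [0.2271, 0.6094, 0.5221]
tool_rot: [180.0, 0.0, 159.6]
force: [0.9, 1.0, -0.9]
grip_width: 0.0871
grasp_force: 0.0
```

>>> {"op": "servo_tool", "data": {
  "series": [
    [[0, 0, -0.133, 0, 0, 0, 1], [-0.1, -0.2, -0.133, 0, 0, 0, 1], [-0.2, -0.35, -0.133, 0, 0, 0, 1], [-0.3, -0.5, -0.133, 0, 0, 0, 1], [-0.346, -0.614, -0.133, 0, 0, 0, 1], [-0.346, -0.614, -0.133, 0, 0, 0, 1], [-0.346, -0.614, -0.133, 0, 0, 0, 1], [-0.346, -0.614, -0.133, 0, 0, 0, 1], [-0.346, -0.614, -0.133, 0, 0, 0, 1]]
  ]
}}

```text
time_s: 1.68
tool_pos: [0.2596, 0.4002, 0.5611]
tool_rot: [-179.9, -0.0, 159.6]
force: [-0.6, 0.1, -0.8]
grip_width: 0.0867
grasp_force: 0.0
```

>>> {"op": "servo_tool", "data": {
  "series": [
    [[-0.8, -0.6, 0, 0, 0, 0, 1], [-0.8, -0.6, 0, 0, 0, 0, 1], [-0.8, -0.6, 0, 0, 0, 0, 1], [-0.8, -0.6, 0, 0, 0, 0, 1], [-0.8, -0.6, 0, 0, 0, 0, 1], [-0.8, -0.6, 0, 0, 0, 0, 1], [-0.8, -0.6, 0, 0, 0, 0, 1], [-0.8, -0.6, 0, 0, 0, 0, 1], [-0.8, -0.6, 0, 0, 0, 0, 1], [-0.8, -0.6, 0, 0, 0, 0, 1]]
  ]
}}

```text
time_s: 2.52
tool_pos: [0.4221, 0.1496, 0.5612]
tool_rot: [-179.9, -0.1, 159.6]
force: [0.1, 0.6, 0.3]
grip_width: 0.087
grasp_force: 0.0
```

>>> {"op": "servo_tool", "data": {
  "series": [
    [[-0.593, -0.699, 0.967, 0, 0, 0.664, 1], [-0.593, -0.699, 0.967, 0, 0, 0.664, 1], [-0.593, -0.699, 0.967, 0, 0, 0.664, 1], [-0.593, -0.699, 0.967, 0, 0, 0.664, 1], [-0.593, -0.699, 0.967, 0, 0, 0.664, 1], [-0.593, -0.699, 0.967, 0, 0, 0.664, 1], [-0.593, -0.699, 0.967, 0, 0, 0.664, 1], [-0.593, -0.699, 0.967, 0, 0, 0.664, 1], [-0.593, -0.699, 0.967, 0, 0, 0.664, 1], [-0.593, -0.699, 0.967, 0, 0, 0.664, 1], [-0.593, -0.699, 0.967, 0, 0, 0.664, 1], [-0.593, -0.699, 0.967, 0, 0, 0.664, 1]]
  ]
}}

```text
time_s: 3.52
tool_pos: [0.515, -0.1089, 0.2697]
tool_rot: [-179.7, 0.1, 73.4]
force: [1.5, 0.9, -0.0]
grip_width: 0.087
grasp_force: 0.0
```

```bash
python3 - <<'E'
from h import *
from cell import get_obs
o=get_obs();print(o["qpos"].round(1),o["tool_pos"],o["tool_rot"])
go((.5155,-.1091,.12),40)
E
```

```text
[-36.2   1.7  46.6  97.7  -1.2  81.4  -6. ] [ 0.51503894 -0.10885522  0.26965248] [-1.79743838e+02  1.39897272e-01  7.33644972e+01]
[0.0009, 0.0039, 0.4988] [-0.0012, 0.0012, 0.1854]
```

>>> {"op": "servo_tool", "data": {
  "series": [
    [[0.001, 0.004, 0.5, 0, 0, 0.185, 1], [0.001, 0.004, 0.5, 0, 0, 0.185, 1], [0.001, 0.004, 0.5, 0, 0, 0.185, 1], [0.001, 0.004, 0.5, 0, 0, 0.185, 1], [0.001, 0.004, 0.5, 0, 0, 0.185, 1], [0.001, 0.004, 0.5, 0, 0, 0.185, 1]]
  ]
}}

```text
time_s: 4.02
tool_pos: [0.5154, -0.1076, 0.1193]
tool_rot: [-179.8, 0.3, 40.5]
force: [0.2, 0.5, 0.2]
grip_width: 0.087
grasp_force: 0.0
```

```bash
python3 - <<'E'
from cell import get_obs, eyes
import cv2,numpy as np
o=get_obs();print(o["qpos"].round(1),o["tool_pos"],o["tool_rot"],o["force"],o["wrist_torque"])
f=[]
for n,(x,y) in(("side",(310,190)),("top",(320,190))):
    c=eyes.read_camera(n);f.append(cv2.resize(c["frame"][y:y+150,x:x+130,::-1],None,fx=3,fy=3,interpolation=cv2.INTER_CUBIC))
cv2.imwrite("pics/over.png",np.hstack(f))
E
```

```text
[-35.6  10.4  49.  109.2  -8.5  64.5 -32.9] [ 0.51540729 -0.10758263  0.11930832] [-179.80515122    0.28185304   40.45761288] [0.23854854 0.47922181 0.20866246] [-0.03160065  0.08622277 -0.01527277]
```

View pics/over.png

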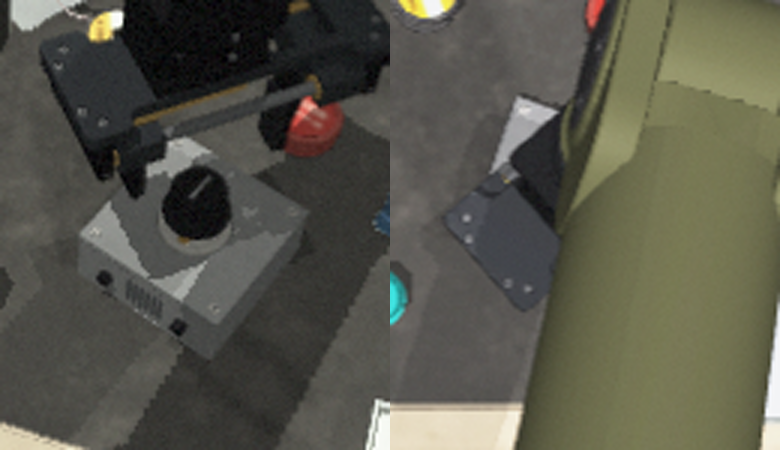

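The open fingers straddle the knob (side crop knob at about 195,205, fingers at 130,180 and 275,125). Next I descend and close.

>>> {"op": "servo_tool", "data": {
  "series": [
    [[-0.003, 0.004, 0.1, 0, 0, 0, 1], [-0.003, 0.004, 0.15, 0, 0, 0, 1], [-0.003, 0.004, 0.167, 0, 0, 0, 1], [-0.003, 0.004, 0.167, 0, 0, 0, 1], [-0.003, 0.004, 0.167, 0, 0, 0, 1]]
  ]
}}

```text
time_s: 4.53
tool_pos: [0.5178, -0.1121, 0.0732]
tool_rot: [179.9, -0.1, 40.4]
force: [0.1, -0.1, 0.4]
grip_width: 0.0872
grasp_force: 0.0
```

>>> {"op": "servo_tool", "data": {
  "series": [
    [[0, 0, 0, 0, 0, 0, 0.5], [0, 0, 0, 0, 0, 0, 0.3], [0, 0, 0, 0, 0, 0, 0.3], [0, 0, 0, 0, 0, 0, 0.3], [0, 0, 0, 0, 0, 0, 0.3], [0, 0, 0, 0, 0, 0, 0.3], [0, 0, 0, 0, 0, 0, 0.3], [0, 0, 0, 0, 0, 0, 0.3]]
  ],
  "grip_force": 30
}}

```text
time_s: 5.2
tool_pos: [0.5167, -0.1124, 0.0722]
tool_rot: [-180.0, 0.0, 40.3]
force: [-1.9, 1.1, 2.0]
grip_width: 0.0418
grasp_force: 1.5
```

```bash
python3 - <<'E'
from cell import get_obs
o=get_obs();print(o)
E
```

```text
{'time_s': 5.2, 'qpos': array([-33.36213021,  14.54320963,  48.16045696, 111.68440084,
       -12.59900867,  59.12876739, -29.27199981]), 'joint_velocities': array([-0.07384358, -0.17242182, -0.31062218,  0.24369483, -0.37927505,
        0.81116896, -0.02315896]), 'effort': array([ 4.23170859e-03, -2.96197557e+01,  5.74866503e+00, -2.67664272e+01,
        1.30801471e-01, -3.74362674e-01,  3.93344206e-03]), 'tool_pos': array([ 0.51670111, -0.1123661 ,  0.07223056]), 'tool_rot': array([-1.79985419e+02,  3.20890343e-04,  4.03138120e+01]), 'force': array([-1.94349089,  1.14950528,  1.97714928]), 'wrist_torque': array([ 0.51503313,  0.53392128, -0.01564556]), 'grasp_force': 1.4670945703983307, 'grip_width': 0.04178197025064801}
```

The first finger touched 3 mm early, which agrees with the measured offset from the axis. I'll open slightly, centre and close again.

>>> {"op": "servo_tool", "data": {
  "series": [
    [[0, 0, 0, 0, 0, 0, 0.6], [0.004, -0.01, 0.006, 0, 0, 0, 0.6], [0.004, -0.01, 0.006, 0, 0, 0, 0.6], [0.004, -0.01, 0.006, 0, 0, 0, 0.6], [0.004, -0.01, 0.006, 0, 0, 0, 0.6], [0.004, -0.01, 0.006, 0, 0, 0, 0.6]]
  ]
}}

```text
time_s: 5.7
tool_pos: [0.5158, -0.1094, 0.0705]
tool_rot: [180.0, -0.0, 40.3]
force: [0.2, 0.6, -0.1]
grip_width: 0.052
grasp_force: 0.0
```

```bash
python3 - <<'E'
from h import *
from cell import get_obs
o=get_obs();print(o["tool_pos"],o["tool_rot"],o["force"],o["wrist_torque"],o["joint_velocities"].round(1));go((.5155,-.1091,.0685),40)
E
```

```text
[ 0.51584049 -0.10940241  0.07050231] [ 1.79991813e+02 -6.93543409e-03  4.03184511e+01] [ 0.2125313   0.55459545 -0.05885157] [-0.10126036  0.09740578 -0.03357352] [ 0.1 -0.1 -0.  -0.  -0.   0.  -0.1]
[-0.0002, -0.0015, 0.0067] [0.0, -0.0, 0.0018]
```

>>> {"op": "servo_tool", "data": {
  "series": [
    [[0, -0.001, 0.004, 0, 0, 0, 0.55], [0, -0.001, 0.004, 0, 0, 0, 0.3], [0, -0.001, 0.004, 0, 0, 0, 0.3], [0, -0.001, 0.004, 0, 0, 0, 0.3], [0, -0.001, 0.004, 0, 0, 0, 0.3], [0, -0.001, 0.004, 0, 0, 0, 0.3], [0, -0.001, 0.004, 0, 0, 0, 0.3]]
  ],
  "grip_force": 40
}}

```text
time_s: 6.28
tool_pos: [0.5156, -0.1092, 0.0692]
tool_rot: [180.0, -0.0, 40.3]
force: [0.1, -0.3, -0.0]
grip_width: 0.0352
grasp_force: 40.0
```

```bash
python3 - <<'E'
from cell import get_obs
o=get_obs();print(o["tool_pos"],o["tool_rot"],o["force"],o["wrist_torque"],o["grasp_force"])
E
```

```text
[ 0.51558714 -0.10917455  0.06924752] [ 1.79996310e+02 -2.44933615e-03  4.03141190e+01] [ 0.108625   -0.34592357 -0.01263659] [-0.12028455  0.12080058 -0.04356687] 39.99969407916069
```

>>> {"op": "servo_tool", "data": {
  "series": [
    [[0, 0, 0.008, 0, 0, 0, 0.3], [0, 0, 0.016, 0, 0, 0, 0.3], [0, 0, 0.016, 0, 0, 0, 0.3], [0, 0, 0.016, 0, 0, 0, 0.3], [0, 0, 0.016, 0, 0, 0, 0.3]]
  ]
}}

```text
time_s: 6.7
tool_pos: [0.5159, -0.1092, 0.0653]
tool_rot: [-180.0, -0.0, 40.3]
force: [-2.3, 1.2, 7.8]
grip_width: 0.0352
grasp_force: 40.0
```

>>> {"op": "servo_tool", "data": {
  "series": [
    [[0, 0, 0.0035, 0, 0, 0, 0.3], [0, 0, 0.0035, 0, 0, 0, 0.3], [0, 0, 0.0035, 0, 0, 0, 0.3]]
  ]
}}

```text
time_s: 6.95
tool_pos: [0.5159, -0.1091, 0.0643]
tool_rot: [-180.0, -0.0, 40.3]
force: [-2.2, 0.5, 8.2]
grip_width: 0.0352
grasp_force: 40.0
```

>>> {"op": "servo_tool", "data": {
  "series": [
    [[0, 0, 0.0035, 0, 0, 0, 0.3], [0, 0, 0.0035, 0, 0, 0, 0.3], [0, 0, 0.0035, 0, 0, 0, 0.3]]
  ]
}}

```text
time_s: 7.2
tool_pos: [0.5159, -0.1091, 0.0633]
tool_rot: [-180.0, -0.0, 40.3]
force: [-2.8, 0.4, 8.2]
grip_width: 0.0351
grasp_force: 40.0
```

>>> {"op": "servo_tool", "data": {
  "series": [
    [[0, 0, 0.0035, 0, 0, 0, 0.3], [0, 0, 0.0035, 0, 0, 0, 0.3], [0, 0, 0.0035, 0, 0, 0, 0.3]]
  ]
}}

```text
time_s: 7.45
tool_pos: [0.5159, -0.1092, 0.0623]
tool_rot: [-180.0, -0.0, 40.3]
force: [-3.3, 1.3, 9.4]
grip_width: 0.0354
grasp_force: 40.0
```

>>> {"op": "servo_tool", "data": {
  "series": [
    [[0, 0, 0.0035, 0, 0, 0, 0.3], [0, 0, 0.0035, 0, 0, 0, 0.3], [0, 0, 0.0035, 0, 0, 0, 0.3]]
  ]
}}

```text
time_s: 7.7
tool_pos: [0.5159, -0.1091, 0.0613]
tool_rot: [-180.0, -0.0, 40.3]
force: [-2.6, 1.4, 10.0]
grip_width: 0.0351
grasp_force: 40.0
```

>>> {"op": "servo_tool", "data": {
  "series": [
    [[0, 0, 0.0035, 0, 0, 0, 0.3], [0, 0, 0.0035, 0, 0, 0, 0.3], [0, 0, 0.0035, 0, 0, 0, 0.3]]
  ]
}}

```text
time_s: 7.95
tool_pos: [0.5159, -0.1091, 0.0603]
tool_rot: [-180.0, -0.0, 40.3]
force: [-3.3, 0.7, 9.4]
grip_width: 0.0353
grasp_force: 40.0
```

>>> {"op": "servo_tool", "data": {
  "series": [
    [[0, 0, 0.0035, 0, 0, 0, 0.3], [0, 0, 0.0035, 0, 0, 0, 0.3], [0, 0, 0.0035, 0, 0, 0, 0.3]]
  ]
}}

```text
time_s: 8.2
tool_pos: [0.5159, -0.1092, 0.0593]
tool_rot: [-180.0, -0.1, 40.3]
force: [-3.0, 0.3, 11.0]
grip_width: 0.035
grasp_force: 40.0
```

>>> {"op": "servo_tool", "data": {
  "series": [
    [[0, 0, 0.0035, 0, 0, 0, 0.3], [0, 0, 0.0035, 0, 0, 0, 0.3], [0, 0, 0.0035, 0, 0, 0, 0.3]]
  ]
}}

```text
time_s: 8.45
tool_pos: [0.5159, -0.1091, 0.0583]
tool_rot: [-180.0, -0.1, 40.3]
force: [-2.4, 0.3, 11.9]
grip_width: 0.0354
grasp_force: 40.0
```

>>> {"op": "servo_tool", "data": {
  "series": [
    [[0, 0, 0.0035, 0, 0, 0, 0.3], [0, 0, 0.0035, 0, 0, 0, 0.3], [0, 0, 0.0035, 0, 0, 0, 0.3]]
  ]
}}

```text
time_s: 8.7
tool_pos: [0.516, -0.1092, 0.0576]
tool_rot: [-180.0, -0.1, 40.3]
force: [-4.4, 0.6, 14.7]
grip_width: 0.0351
grasp_force: 40.0
```

>>> {"op": "servo_tool", "data": {
  "series": [
    [[0, 0, 0.0025, 0, 0, 0, 0.3], [0, 0, 0.0025, 0, 0, 0, 0.3], [0, 0, 0.0025, 0, 0, 0, 0.3]]
  ]
}}

```text
time_s: 8.95
tool_pos: [0.516, -0.1092, 0.0575]
tool_rot: [-179.9, -0.1, 40.3]
force: [-7.4, 1.5, 19.6]
grip_width: 0.0352
grasp_force: 40.0
```

```bash
python3 - <<'E'
from cell import get_obs
o=get_obs();print(o["tool_pos"],o["tool_rot"],o["force"],o["wrist_torque"],o["qpos"].round(1))
E
```

```text
[ 0.51595497 -0.10915252  0.05754072] [-1.79916745e+02 -7.18380875e-02  4.03077270e+01] [-7.3913233   1.50929778 19.60797238] [ 0.26909576  1.80896725 -0.00233128] [-33.   15.7  47.6 112.5 -13.8  57.5 -28.6]
```

It bottomed at z = 0.0575 with 19.6 N. I'll ease slightly and twist.

>>> {"op": "servo_tool", "data": {
  "series": [
    [[0, 0, -0.003, 0, 0, 0, 0.3], [0, 0, -0.003, 0, 0, -0.02, 0.3], [0, 0, -0.003, 0, 0, -0.04, 0.3], [0, 0, -0.003, 0, 0, -0.06, 0.3], [0, 0, -0.003, 0, 0, -0.06, 0.3]]
  ]
}}

```text
time_s: 9.37
tool_pos: [0.5169, -0.1093, 0.0579]
tool_rot: [179.9, -0.1, 51.3]
force: [-1.6, 0.6, 11.2]
grip_width: 0.0355
grasp_force: 40.0
```

```bash
cat > s.py <<'E'
from cell import get_obs
o=get_obs();print(o["tool_pos"].round(4),o["tool_rot"].round(2),o["force"].round(1),o["wrist_torque"].round(3),o["qpos"].round(1))
E
python3 s.py
```

```text
[ 0.5169 -0.1093  0.0579] [ 1.7992e+02 -1.2000e-01  5.1260e+01] [-1.6  0.6 11.2] [0.123 0.652 0.01 ] [-31.4  15.2  45.7 112.5 -13.   57.3 -18.4]
```

>>> {"op": "servo_tool", "data": {
  "series": [
    [[0, 0, 0.0005, 0, 0, -0.025, 0.3], [0, 0, 0.0005, 0, 0, -0.05, 0.3], [0, 0, 0.0005, 0, 0, -0.075, 0.3], [0, 0, 0.0005, 0, 0, -0.1, 0.3], [0, 0, 0.0005, 0, 0, -0.12, 0.3], [0, 0, 0.0005, 0, 0, -0.13, 0.3], [0, 0, 0.0005, 0, 0, -0.13, 0.3], [0, 0, 0.0005, 0, 0, -0.13, 0.3]]
  ]
}}

```text
time_s: 10.03
tool_pos: [0.5167, -0.1095, 0.0578]
tool_rot: [179.9, -0.1, 74.5]
force: [-2.9, 0.7, 11.1]
grip_width: 0.0349
grasp_force: 40.0
```

```bash
python3 s.py
```

```text
[ 0.5167 -0.1095  0.0578] [ 1.7989e+02 -6.0000e-02  7.4510e+01] [-2.9  0.7 11.1] [-0.043  0.756  0.017] [-28.1  14.5  41.8 112.4 -11.5  57.1   3.6]
```

>>> {"op": "servo_tool", "data": {
  "series": [
    [[0, 0, 0, 0, 0, -0.017, 0.3], [0, 0, 0, 0, 0, -0.034, 0.3], [0, 0, 0, 0, 0, -0.034, 0.3]]
  ]
}}

```text
time_s: 10.28
tool_pos: [0.5167, -0.1095, 0.0577]
tool_rot: [179.9, -0.0, 80.7]
force: [-1.8, 0.7, 11.0]
grip_width: 0.0351
grasp_force: 40.0
```

```bash
python3 s.py
```

```text
[ 0.5167 -0.1095  0.0577] [ 1.7988e+02 -5.0000e-02  8.0750e+01] [-1.8  0.7 11. ] [-0.075  0.627 -0.032] [-27.3  14.3  40.8 112.4 -11.2  57.1   9.5]
```

>>> {"op": "servo_tool", "data": {
  "series": [
    [[0, 0, 0, 0, 0, -0.017, 0.3], [0, 0, 0, 0, 0, -0.017, 0.3], [0, 0, 0, 0, 0, -0.017, 0.3]]
  ]
}}

```text
time_s: 10.53
tool_pos: [0.5167, -0.1095, 0.0577]
tool_rot: [179.9, -0.0, 83.7]
force: [-1.8, 0.5, 10.6]
grip_width: 0.0353
grasp_force: 40.0
```

```bash
python3 s.py
```

```text
[ 0.5167 -0.1095  0.0577] [ 1.7989e+02 -4.0000e-02  8.3690e+01] [-1.8  0.5 10.6] [-0.075  0.666  0.005] [-26.9  14.2  40.3 112.4 -11.   57.1  12.3]
```

>>> {"op": "servo_tool", "data": {
  "series": [
    [[0, 0, 0, 0, 0, -0.017, 0.3], [0, 0, 0, 0, 0, -0.017, 0.3], [0, 0, 0, 0, 0, -0.017, 0.3]]
  ]
}}

```text
time_s: 10.78
tool_pos: [0.5167, -0.1095, 0.0578]
tool_rot: [179.9, -0.0, 86.7]
force: [-2.4, 1.0, 11.3]
grip_width: 0.0353
grasp_force: 40.0
```

```bash
python3 s.py
```

```text
[ 0.5167 -0.1095  0.0578] [ 1.7988e+02 -3.0000e-02  8.6750e+01] [-2.4  1.  11.3] [-0.035  0.71   0.052] [-26.5  14.2  39.9 112.4 -10.8  57.   15.2]
```

>>> {"op": "servo_tool", "data": {
  "series": [
    [[0, 0, 0, 0, 0, -0.014, 0.3], [0, 0, 0, 0, 0, -0.014, 0.3], [0, 0, 0, 0, 0, -0.014, 0.3]]
  ]
}}

```text
time_s: 11.03
tool_pos: [0.5167, -0.1095, 0.0577]
tool_rot: [179.9, -0.0, 89.3]
force: [-2.3, -0.3, 10.8]
grip_width: 0.0351
grasp_force: 40.0
```

```bash
python3 s.py
```

```text
[ 0.5167 -0.1095  0.0577] [ 1.7988e+02 -3.0000e-02  8.9270e+01] [-2.3 -0.3 10.8] [-0.02   0.735 -0.005] [-26.1  14.1  39.5 112.4 -10.7  57.   17.6]
```

>>> {"op": "servo_tool", "data": {
  "series": [
    [[0, 0, 0, 0, 0, -0.014, 0.3], [0, 0, 0, 0, 0, -0.014, 0.3], [0, 0, 0, 0, 0, -0.014, 0.3]]
  ]
}}

```text
time_s: 11.28
tool_pos: [0.5166, -0.1095, 0.0577]
tool_rot: [179.9, -0.0, 91.8]
force: [-2.4, 0.6, 10.8]
grip_width: 0.035
grasp_force: 40.0
```

```bash
python3 s.py
```

```text
[ 0.5166 -0.1095  0.0577] [ 1.7988e+02 -2.0000e-02  9.1790e+01] [-2.4  0.6 10.8] [-0.04   0.705  0.034] [-25.8  14.   39.1 112.3 -10.6  57.   20. ]
```

>>> {"op": "servo_tool", "data": {
  "series": [
    [[0, 0, 0, 0, 0, -0.017, 0.3], [0, 0, 0, 0, 0, -0.017, 0.3], [0, 0, 0, 0, 0, -0.017, 0.3]]
  ]
}}

```text
time_s: 11.53
tool_pos: [0.5167, -0.1095, 0.0577]
tool_rot: [179.9, -0.0, 94.8]
force: [-2.9, 0.6, 10.8]
grip_width: 0.0353
grasp_force: 40.0
```

```bash
python3 s.py
```

```text
[ 0.5167 -0.1095  0.0577] [ 1.7988e+02 -1.0000e-02  9.4850e+01] [-2.9  0.6 10.8] [-0.023  0.682  0.04 ] [-25.4  14.   38.6 112.3 -10.4  57.   22.9]
```

>>> {"op": "servo_tool", "data": {
  "series": [
    [[0, 0, 0, 0, 0, -0.017, 0.3], [0, 0, 0, 0, 0, -0.017, 0.3], [0, 0, 0, 0, 0, -0.017, 0.3]]
  ]
}}

```text
time_s: 11.78
tool_pos: [0.5167, -0.1095, 0.0577]
tool_rot: [179.9, -0.0, 97.9]
force: [-2.5, -0.2, 10.8]
grip_width: 0.0351
grasp_force: 40.0
```

```bash
python3 s.py
```

```text
[ 0.5167 -0.1095  0.0577] [179.88  -0.    97.91] [-2.5 -0.2 10.8] [-0.032  0.702 -0.043] [-25.   13.9  38.2 112.3 -10.2  57.   25.9]
```

>>> {"op": "servo_tool", "data": {
  "series": [
    [[0, 0, 0, 0, 0, -0.017, 0.3], [0, 0, 0, 0, 0, -0.017, 0.3], [0, 0, 0, 0, 0, -0.017, 0.3]]
  ]
}}

```text
time_s: 12.03
tool_pos: [0.5166, -0.1096, 0.0577]
tool_rot: [179.9, 0.0, 101.0]
force: [-2.6, 0.3, 10.6]
grip_width: 0.0353
grasp_force: 40.0
```

```bash
python3 s.py
```

```text
[ 0.5166 -0.1096  0.0577] [179.89   0.   100.97] [-2.6  0.3 10.6] [-0.087  0.712  0.011] [-24.6  13.8  37.7 112.3 -10.1  57.   28.8]
```

>>> {"op": "servo_tool", "data": {
  "series": [
    [[0, 0, 0, 0, 0, -0.017, 0.3], [0, 0, 0, 0, 0, -0.017, 0.3], [0, 0, 0, 0, 0, -0.017, 0.3]]
  ]
}}

```text
time_s: 12.28
tool_pos: [0.5166, -0.1096, 0.0577]
tool_rot: [179.9, 0.0, 104.0]
force: [-2.4, -0.3, 12.2]
grip_width: 0.0353
grasp_force: 40.0
```

```bash
python3 s.py
```

```text
[ 0.5166 -0.1096  0.0577] [1.7989e+02 1.0000e-02 1.0402e+02] [-2.4 -0.3 12.2] [-0.125  0.772  0.035] [-24.2  13.8  37.2 112.3  -9.9  57.   31.7]
```

>>> {"op": "servo_tool", "data": {
  "series": [
    [[0, 0, 0, 0, 0, -0.017, 0.3], [0, 0, 0, 0, 0, -0.017, 0.3], [0, 0, 0, 0, 0, -0.017, 0.3]]
  ]
}}

```text
time_s: 12.53
tool_pos: [0.5163, -0.1098, 0.0577]
tool_rot: [179.9, 0.0, 107.1]
force: [-3.4, -0.1, 11.8]
grip_width: 0.0349
grasp_force: 40.0
```

```bash
python3 s.py
```

```text
[ 0.5163 -0.1098  0.0577] [1.7992e+02 1.0000e-02 1.0706e+02] [-3.4 -0.1 11.8] [-0.112  0.864 -0.121] [-23.8  13.7  36.8 112.3  -9.8  57.   34.6]
```

>>> {"op": "servo_tool", "data": {
  "series": [
    [[0, 0, 0, 0, 0, -0.017, 0.3], [0, 0, 0, 0, 0, -0.017, 0.3], [0, 0, 0, 0, 0, -0.017, 0.3]]
  ]
}}

```text
time_s: 12.78
tool_pos: [0.5163, -0.1098, 0.0577]
tool_rot: [179.9, 0.0, 110.1]
force: [-3.5, 0.1, 11.4]
grip_width: 0.0352
grasp_force: 40.0
```

```bash
python3 s.py
```

```text
[ 0.5163 -0.1098  0.0577] [179.92   0.   110.1 ] [-3.5  0.1 11.4] [-0.092  0.865 -0.235] [-23.4  13.6  36.4 112.3  -9.6  57.   37.5]
```

The end stop was felt: torque −0.12 N m at 107° and −0.235 N m at 110°, so first touch is near 104.2°. I'll ease back to about 102.4°.

>>> {"op": "servo_tool", "data": {
  "series": [
    [[0, 0, 0, 0, 0, 0.02, 0.3], [0, 0, 0, 0, 0, 0.043, 0.3], [0, 0, 0, 0, 0, 0.043, 0.3], [0, 0, 0, 0, 0, 0.043, 0.3]]
  ]
}}

```text
time_s: 13.12
tool_pos: [0.5165, -0.1097, 0.0577]
tool_rot: [179.9, 0.0, 102.4]
force: [-3.5, 0.0, 12.2]
grip_width: 0.0353
grasp_force: 40.0
```

```bash
python3 s.py
```

```text
[ 0.5165 -0.1097  0.0577] [1.7990e+02 2.0000e-02 1.0238e+02] [-3.5  0.  12.2] [-0.199  0.773 -0.085] [-24.4  13.8  37.5 112.3 -10.   57.   30.1]
```

>>> {"op": "servo_tool", "data": {
  "series": [
    [[0, 0, -0.01, 0, 0, 0, 0.3], [0, 0, -0.02, 0, 0, 0, 0.3], [0, 0, -0.02, 0, 0, 0, 0.3], [0, 0, -0.02, 0, 0, 0, 0.3]]
  ]
}}

```text
time_s: 13.45
tool_pos: [0.5165, -0.1097, 0.0635]
tool_rot: [179.9, 0.0, 102.4]
force: [-1.3, -0.4, 7.7]
grip_width: 0.0351
grasp_force: 40.0
```

```bash
python3 s.py
```

```text
[ 0.5165 -0.1097  0.0635] [1.7989e+02 2.0000e-02 1.0239e+02] [-1.3 -0.4  7.7] [-0.149  0.576 -0.008] [-24.6  13.3  37.6 112.1  -9.6  57.6  29.8]
```

>>> {"op": "servo_tool", "data": {
  "series": [
    [[0, 0, -0.01, 0, 0, 0, 0.3], [0, 0, -0.02, 0, 0, 0, 0.3], [0, 0, -0.02, 0, 0, 0, 0.3]]
  ]
}}

```text
time_s: 13.7
tool_pos: [0.5165, -0.1097, 0.0695]
tool_rot: [179.9, 0.0, 102.4]
force: [-1.2, -0.8, 5.4]
grip_width: 0.0351
grasp_force: 40.0
```

>>> {"op": "servo_tool", "data": {
  "series": [
    [[0, 0, -0.007, 0, 0, 0, 0.3], [0, 0, -0.007, 0, 0, 0, 0.3], [0, 0, -0.007, 0, 0, 0, 0.3]]
  ]
}}

```text
time_s: 13.95
tool_pos: [0.5164, -0.1095, 0.0711]
tool_rot: [179.9, 0.0, 102.4]
force: [-0.1, -0.3, 6.4]
grip_width: 0.0353
grasp_force: 40.0
```

It is above locked height with the spring still pushing, so it is free. Lifting slowly.

>>> {"op": "servo_tool", "data": {
  "series": [
    [[0, 0, -0.015, 0, 0, 0, 0.3], [0, 0, -0.03, 0, 0, 0, 0.3], [0, 0, -0.045, 0, 0, 0, 0.3], [0, 0, -0.045, 0, 0, 0, 0.3]]
  ]
}}

```text
time_s: 14.28
tool_pos: [0.5157, -0.109, 0.0842]
tool_rot: [180.0, -0.0, 102.4]
force: [-0.7, 0.6, -0.5]
grip_width: 0.0351
grasp_force: 40.0
```

>>> {"op": "servo_tool", "data": {
  "series": [
    [[0, 0, -0.03, 0, 0, 0, 0.3], [0, 0, -0.07, 0, 0, 0, 0.3], [0, 0, -0.11, 0, 0, 0, 0.3], [0, 0, -0.16, 0, 0, 0, 0.3], [0, 0, -0.21, 0, 0, 0, 0.3], [0, 0, -0.26, 0, 0, 0, 0.3], [0, 0, -0.26, 0, 0, 0, 0.3], [0, 0, -0.26, 0, 0, 0, 0.3]]
  ]
}}

```text
time_s: 14.95
tool_pos: [0.5164, -0.1092, 0.163]
tool_rot: [179.8, 0.0, 102.4]
force: [-0.4, -0.2, -1.7]
grip_width: 0.0351
grasp_force: 40.0
```

```bash
python3 - <<'E'
from cell import get_obs, eyes
from h import *
import cv2,numpy as np
f=[]
for n,(x,y) in(("side",(310,150)),("top",(400,190))):
    c=eyes.read_camera(n);f.append(cv2.resize(c["frame"][y:y+180,x:x+130,::-1],None,fx=3,fy=3,interpolation=cv2.INTER_CUBIC))
cv2.imwrite("pics/lift.png",np.hstack(f))
go((.397,-.2957,.16),102.4)
E
python3 s.py
```

```text
[-0.5231, -0.5184, 0.0041] [-0.0002, -0.0001, 0.0001]
[ 0.5151 -0.109   0.1612] [-1.7997e+02 -3.0000e-02  1.0242e+02] [-0.2 -0.2 -0.4] [-0.068  0.018 -0.017] [-26.9   6.1  38.5 106.5  -4.1  68.9  25.3]
```

View pics/lift.png

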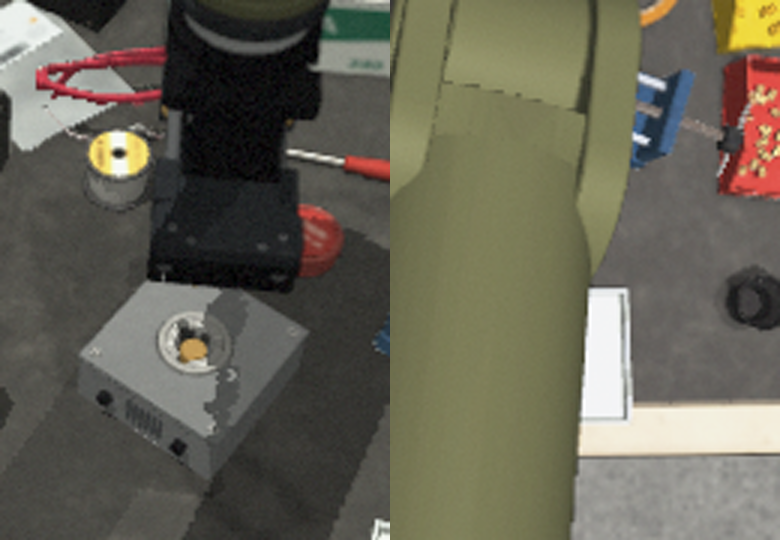

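The collar is empty (crop 195,345, brass contact inside), so the carrier is in the gripper. Moving over the tray.

>>> {"op": "servo_tool", "data": {
  "series": [
    [[-0.08, -0.08, 0, 0, 0, 0, 0.3], [-0.16, -0.16, 0, 0, 0, 0, 0.3], [-0.25, -0.25, 0, 0, 0, 0, 0.3], [-0.34, -0.34, 0, 0, 0, 0, 0.3], [-0.43, -0.43, 0, 0, 0, 0, 0.3], [-0.5, -0.5, 0, 0, 0, 0, 0.3], [-0.523, -0.518, 0.05, 0, 0, 0, 0.3], [-0.523, -0.518, 0.15, 0, 0, 0, 0.3], [-0.523, -0.518, 0.25, 0, 0, 0, 0.3], [-0.523, -0.518, 0.3, 0, 0, 0, 0.3], [-0.523, -0.518, 0.3, 0, 0, 0, 0.3], [-0.523, -0.518, 0.3, 0, 0, 0, 0.3]]
  ]
}}

```text
time_s: 16.05
tool_pos: [0.3963, -0.2955, 0.0707]
tool_rot: [-179.8, -0.1, 102.4]
force: [0.4, 0.9, -0.1]
grip_width: 0.0354
grasp_force: 40.0
```

```bash
python3 - <<'E'
from cell import eyes
import cv2
c=eyes.read_camera("side");cv2.imwrite("pics/ot.png",cv2.resize(c["frame"][260:400,370:550,::-1],None,fx=4,fy=4,interpolation=cv2.INTER_CUBIC))
E
python3 s.py
```

```text
[ 0.3974 -0.296   0.0718] [-1.7996e+02  1.0000e-02  1.0240e+02] [-0.4 -0.2 -0.8] [-0.128 -0.018  0.042] [-12.2   9.4  49.6 116.1  -8.4  58.   53.8]
```

View pics/ot.png

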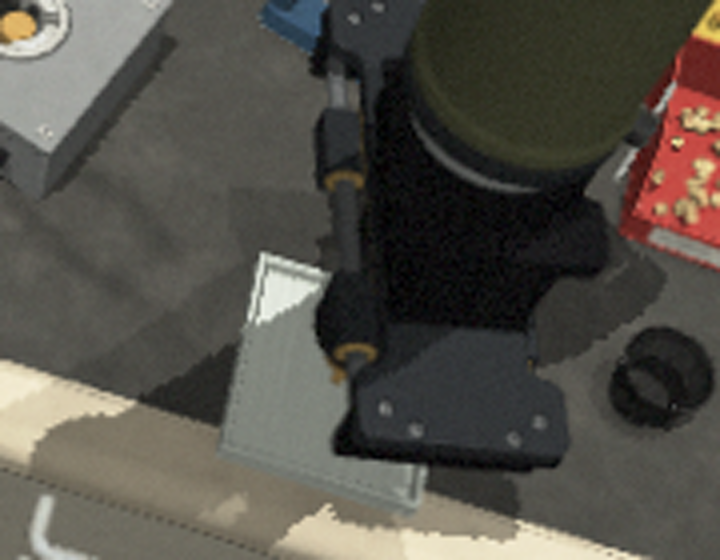

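The gripper hangs over the tray. I'll lower it, then feel for the floor.

>>> {"op": "servo_tool", "data": {
  "series": [
    [[0, 0, 0.03, 0, 0, 0, 0.3], [0, 0, 0.06, 0, 0, 0, 0.3], [0, 0, 0.085, 0, 0, 0, 0.3], [0, 0, 0.1, 0, 0, 0, 0.3], [0, 0, 0.105, 0, 0, 0, 0.3], [0, 0, 0.105, 0, 0, 0, 0.3], [0, 0, 0.105, 0, 0, 0, 0.3], [0, 0, 0.105, 0, 0, 0, 0.3]]
  ]
}}

```text
time_s: 16.77
tool_pos: [0.3978, -0.296, 0.0405]
tool_rot: [180.0, 0.0, 102.4]
force: [0.0, 0.5, -1.0]
grip_width: 0.0351
grasp_force: 40.0
```

>>> {"op": "servo_tool", "data": {
  "series": [
    [[0, 0, 0.004, 0, 0, 0, 0.3], [0, 0, 0.004, 0, 0, 0, 0.3], [0, 0, 0.004, 0, 0, 0, 0.3]]
  ]
}}

```text
time_s: 17.02
tool_pos: [0.3976, -0.2958, 0.039]
tool_rot: [180.0, 0.0, 102.4]
force: [1.0, -0.0, -1.4]
grip_width: 0.0353
grasp_force: 40.0
```

>>> {"op": "servo_tool", "data": {
  "series": [
    [[0, 0, 0.0035, 0, 0, 0, 0.3], [0, 0, 0.0035, 0, 0, 0, 0.3], [0, 0, 0.0035, 0, 0, 0, 0.3]]
  ]
}}

```text
time_s: 17.27
tool_pos: [0.3975, -0.2957, 0.0379]
tool_rot: [180.0, -0.0, 102.4]
force: [-0.2, -0.1, -0.5]
grip_width: 0.035
grasp_force: 40.0
```

>>> {"op": "servo_tool", "data": {
  "series": [
    [[0, 0, 0.003, 0, 0, 0, 0.3], [0, 0, 0.003, 0, 0, 0, 0.3], [0, 0, 0.003, 0, 0, 0, 0.3]]
  ]
}}

```text
time_s: 17.52
tool_pos: [0.3975, -0.2958, 0.037]
tool_rot: [180.0, -0.0, 102.4]
force: [0.0, -0.0, -0.3]
grip_width: 0.0352
grasp_force: 40.0
```

>>> {"op": "servo_tool", "data": {
  "series": [
    [[0, 0, 0.002, 0, 0, 0, 0.3], [0, 0, 0.002, 0, 0, 0, 0.3], [0, 0, 0.002, 0, 0, 0, 0.3]]
  ]
}}

```text
time_s: 17.77
tool_pos: [0.3975, -0.2957, 0.0363]
tool_rot: [180.0, -0.0, 102.4]
force: [0.1, 0.7, -0.7]
grip_width: 0.0352
grasp_force: 40.0
```

>>> {"op": "servo_tool", "data": {
  "series": [
    [[0, 0, 0.002, 0, 0, 0, 0.3], [0, 0, 0.002, 0, 0, 0, 0.3], [0, 0, 0.002, 0, 0, 0, 0.3]]
  ]
}}

```text
time_s: 18.02
tool_pos: [0.3976, -0.2959, 0.0362]
tool_rot: [180.0, -0.0, 102.4]
force: [-1.3, 0.7, 5.2]
grip_width: 0.0353
grasp_force: 40.0
```

>>> {"op": "servo_tool", "data": {
  "series": [
    [[0, 0, -0.0015, 0, 0, 0, 0.3], [0, 0, -0.0015, 0, 0, 0, 0.3], [0, 0, -0.0015, 0, 0, 0, 0.45], [0, 0, -0.0015, 0, 0, 0, 0.55], [0, 0, -0.0015, 0, 0, 0, 0.7], [0, 0, -0.0015, 0, 0, 0, 0.7], [0, 0, -0.0015, 0, 0, 0, 0.7], [0, 0, -0.0015, 0, 0, 0, 0.7]]
  ],
  "grip_force": 10
}}

```text
time_s: 18.68
tool_pos: [0.3976, -0.2958, 0.0362]
tool_rot: [180.0, -0.0, 102.4]
force: [0.3, -0.1, -0.7]
grip_width: 0.0589
grasp_force: 0.0
```

>>> {"op": "servo_tool", "data": {
  "series": [
    [[0, 0, -0.02, 0, 0, 0, 0.7], [0, 0, -0.08, 0, 0, 0, 0.7], [0, 0, -0.2, 0, 0, 0, 0.7], [0, 0, -0.34, 0, 0, 0, 0.7], [0, 0, -0.48, 0, 0, 0, 0.7], [0, 0, -0.6, 0, 0, 0, 0.7], [0, 0, -0.6, 0, 0, 0, 0.7], [0, 0, -0.6, 0, 0, 0, 0.7], [0, 0, -0.6, 0, 0, 0, 0.7]]
  ]
}}

```text
time_s: 19.43
tool_pos: [0.3973, -0.2956, 0.2162]
tool_rot: [180.0, -0.0, 102.4]
force: [0.5, 0.8, 0.3]
grip_width: 0.0606
grasp_force: 0.0
```

```bash
python3 - <<'E'
from cell import eyes
import cv2
c=eyes.read_camera("side");cv2.imwrite("pics/end.png",cv2.resize(c["frame"][180:420,300:620,::-1],None,fx=2.4,fy=2.4,interpolation=cv2.INTER_CUBIC))
E
python3 s.py
```

```text
[ 0.3968 -0.2953  0.2153] [-1.7993e+02 -7.0000e-02  1.0241e+02] [ 0.1  1.2 -1.1] [-0.038  0.069  0.033] [-16.8  -2.5  49.7 106.6   2.   75.1  44.8]
```

View pics/end.png

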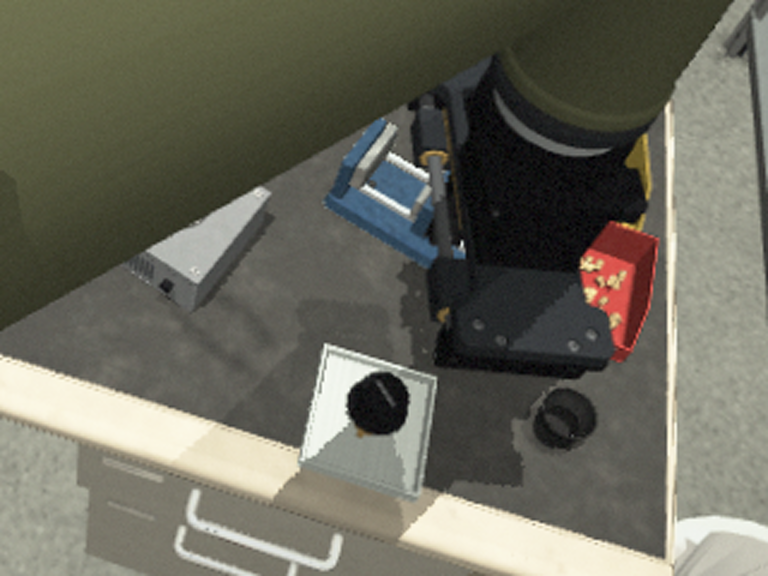

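The carrier stands upright in the tray (crop 378,403), and the gripper is clear of it. Handing in.

```bash
python3 -c "
from cell import env; print(env.sign_off())"
```

```text
the job is handed in; nothing more can be done
None
```

The fuse carrier is out of the grey box and standing upright in the aluminium tray, released, and the job was handed in at about 19.5 s; the highest force I read was about 20 N on the box and about 5 N on the tray.

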